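Cap a hand suction pump's inlet and hold the handle drawn to the mark

TASK

Leak-check the hand suction pump in its dock: of the two grey blanking caps standing on the desk, slide the one that fits fully down over the pump's upright inlet spigot, and put the one that is too tight for it into the white tray. Then pull the pump's D-shaped handle straight out against its spring until the front edge of the dark piston is level with the bold black ring round the clear barrel, and keep it there: the program finishes while still holding the handle at the mark. Leave the two vials and the keys where they are.

Things in the scene. Friction and masses are not known exactly. Their poses are not given: they have to be found in the camera images.
- pump: hand suction pump in a white dock fixed to the desk, lying level: clear barrel 52 mm across, axis 48 mm above the desk. Origin: desk level, middle of the 200 x 84 mm dock. Its x axis runs along the barrel from handle to spigot; the handle pulls out towards -x. Nothing on it is over 80 mm high but the spigot; a gauge 44 mm across lies 99 to 143 mm along +x.
- spigot_base (a point): centre of the flat shoulder (40 mm across) at the foot of the inlet spigot, 86 mm above the desk, at pump x = +76 mm. The spigot stands up from it, 22 mm across and 28 mm high, its top 4 mm coned to 16 mm. A cap fully home rests with its mouth on this shoulder.
- pump_handle (a joint): how far the handle is drawn out, m: 0 fully in (where the spring keeps it), 0.045 when the piston edge is level with the bold ring, 0.065 at the stop. The spring pulls back with about 5 N at 0 and 11 N at 0.045; let go, the handle returns.
- handle_bar (a point): centre of the handle's cross bar, 17 mm thick, 48 mm above the desk, lying level across the pull (along the pump's y). Its two side arms (11 mm thick) stand 36 mm either side of this point and meet the rod 50 mm towards the pump; inside the D there is about 60 mm across and, next to the bar, 30 mm of free depth for a finger. Moves with the handle.
- mark_ring (a point): top of the bold black ring, 4 mm wide, round the clear barrel at pump x = -5 mm, 74 mm above the desk. Fixed to the pump.
- piston_edge (a point): point above the front edge (handle side) of the dark piston seen in the barrel, 74 mm above the desk; moves with the handle. At the mark it coincides with mark_ring; fully in it is 45 mm from it towards +x.
- cap_wide: the wider grey blanking cap, the one that fits: closed top, mouth down, 34 mm across (38 mm over the lip round its mouth, the lowest 4 mm), 38 mm high, bore 25 mm across and 32 mm deep. Origin: centre of its mouth; z up. 30 g.
- cap_narrow: the narrower grey blanking cap, which does not go over the spigot: closed top, mouth down, 27 mm across (31 mm over the lip round its mouth, the lowest 4 mm), 38 mm high, bore 17 mm. Origin: centre of its mouth; z up. 30 g.
- tray: open white tray fixed to the desk, 124 mm (its x) by 104 mm (its y) over the rim, 21 mm high, walls 2.5 mm, inside 111 x 91 mm. Origin: underside centre; its inner floor is 2.5 mm above the desk.
- vial_3: bystander: glass vial with a red cap, 22 mm across, 47 mm high, standing. Origin: centre of its foot.
- vial_4: bystander: glass vial with a blue cap, 22 mm across, 47 mm high, standing. Origin: centre of its foot.
- keys: bystander: bunch of keys lying flat, 110 x 121 x 8 mm. Origin: underside centre.
Things that resemble listed ones, but are neither listed nor needed, are in the scene too. What is shaped like the cap_wide but turquoise is not meant. Of the things that look like the tray, the larger one is meant.

How it is judged (in metres and radians):
On the way:
1. the wide cap is fully home on the spigot and the narrow cap lies in the tray, both let go, the handle still in (horizontal distance between cap_wide and spigot_base below 0.004 m and z of cap_wide in the frame of spigot_base below 0.004 m and contact force between the fingers and cap_wide below 0.1 N and contact force between the fingers and cap_narrow below 0.1 N and value of joint pump_handle below 0.008 m and x of cap_narrow in the frame of tray between -0.055 and 0.055 m and y of cap_narrow in the frame of tray between -0.045 and 0.045 m and z of cap_narrow in the frame of tray below 0.0205 m), for 0.2 s.
At the end, for the whole second after the job is handed in: the fingers hold the handle still, drawn out 45 mm give or take 5 mm (piston edge at the bold ring); the wide cap sits upright on the spigot, its mouth within 4 mm of the shoulder; the narrow cap lies at rest in the tray (value of joint pump_handle between 0.04 and 0.05 m and velocity of joint pump_handle between -0.01 and 0.01 m/s and contact force between the fingers and pump_handle above 4 N and horizontal distance between cap_wide and spigot_base below 0.004 m and z of cap_wide in the frame of spigot_base between -0.004 and 0.004 m and angle between cap_wide's own z axis and vertical below 0.12 rad and x of cap_narrow in the frame of tray between -0.055 and 0.055 m and y of cap_narrow in the frame of tray between -0.045 and 0.045 m and z of cap_narrow in the frame of tray below 0.0205 m and linear speed of cap_narrow below 0.02 m/s); the arm keeps its last pose, push and grip.
It fails at once if a vial or the keys are pushed more than 3 cm from their place (distance of any of vial_3, vial_4, keys from where it was at the start of the episode above 0.03 m).
It fails at once if a vial is knocked over (angle between any of vial_3, vial_4's own z axis and vertical above 0.6 rad).
It also fails if it takes over 61 s, if anything falls off the work surface, if the arm or the gripper's body presses on something with over 40 N, if the wrist force passes 120 N, or if a joint passes its speed limit or range.

ROBOT

A 6-joint arm with a two-finger parallel gripper is mounted at the origin on a cart in front of the work surface, level with it; the furniture and walls round the work are solid. World frame = base frame: x ahead of the robot, y to its left, z up, the work surface at z = 0. Lengths are in mm, angles in degrees, forces in N, time in s.
With the tool pointing down it reaches from about 300 to 850 mm from the base axis. Payload 4.2 kg.
Tool frame: the origin (TCP) lies midway between the tips of the shut fingers; the grasp point (between the pads) lies 19 mm behind it; z points along the fingers, y is the line along which they close (so a half turn about z gives the same grasp; the last joint's range is limited). The gripper opens to 91 mm and grips with 3 to 60 N. Pads are 32 mm wide; open, the fingers measure 118 mm over their backs; the gripper's body (76 mm by 178 mm) begins 60 mm behind the grasp point.
Start: joints at [-76.547, 18.312, 89.639, -0, 72.044, -1.146], TCP at [144.932, -556.451, 213.976] pointing down, gripper open.
Joint ranges: [-177.97, 177.97], [-48.28, 115.42], [12.27, 149.76], [-77.06, 257.06], [2.81, 150.46], [-146.56, 146.56]. Speed limits (degrees/s): [147.25, 147.25, 180, 180, 180, 180].

INTERFACE

Orientations are given as [roll, pitch, yaw] about the fixed x, y, z axes, in that order (R = Rz(yaw) Ry(pitch) Rx(roll)).
In Python, from workcell import state, grab_frame, camera_model, job_done gives the robot as it stands.
- The arm moves only by the tool step_hand, called after "Call:" in YAML: its name, and indented under it one key for each argument. Schema: {"type":"object","properties":{"moves":{"type":"array","items":{"type":"array","items":{"type":"array","items":{"type":"number"},"minItems":6,"maxItems":6},"minItems":1,"maxItems":8},"minItems":1,"maxItems":1},"jaw":{"type":"number"},"grip_force":{"type":"number"},"only":{"type":"string"},"quiet":{"type":"boolean"},"lines":{"type":"string"}},"required":["moves"],"additionalProperties":false}. moves is a list that holds a single list of rows (three levels of brackets), with 1 to 8 rows, each of 6 numbers: dx, dy, dz in mm, then a rotation vector rx, ry, rz in degrees; each row shifts and turns the commanded pose from where the row before left it, along the tool's axes as they then stand; what a row does not reach is not made up. A row lasts 1/10 s, in which the tool goes at most 50 mm and 8.59 degrees, less where a joint would pass 70% of its speed; a pose out of reach is approached as far as the arm can. jaw is the finger opening in mm, set as the call begins (left out keeps the last). The fingers move at their own pace and stop on an object; grip_force is the grip in N (left out, the last holds). Time passes only in rows, so rows that do not move let the fingers close. The tool returns the time, the measured TCP pose, the force, the opening and the grip force at its end. only (a regular expression) keeps the lines of the reply that match it, lines (a string "A,B") keeps lines A to B, and quiet returns only ok. Input that does not fit is refused with a message, and nothing moves.
- state(): the state, without advancing time (a new reading comes with each control period).
- grab_frame(name): name is "side" or "top" or "wrist"; returns the picture (384x512x3 uint8, blue, green, red); there is no depth.
- camera_model(name): a dict with "fx", "fy", "cx", "cy" (pixels), "T" (4x4, takes a point from camera to world coordinates). Camera axes: x right, y up, looking along -z (the intrinsics and any distortion apply to the point x, -y, -z); pixel columns grow to the right and rows downward; lengths in mm; the calibration is good to about 2 mm. A picture is of the moment at which its call begins: read the wrist's pose just before it. camera_model takes no time and is no camera call; for the wrist camera it gives the pose at the moment of the call.
- job_done(): hands the job in; it is judged then, once.
The state is a dict: "time_s": time; "qpos": joint angles; "qvel": joint speeds; "effort": joint torques, N m; "ee_pos": TCP position; "ee_rot": TCP orientation; "force": force on the tool from outside, world axes, zero at the start; "torque": the same for the moment, N m; "gripper_width": finger opening in mm; "gripper_force": force on a finger pad.
Only numpy, scipy, OpenCV 4.12 (cv2) and the standard library are available. Lean on these libraries where they do the work, as an engineer would, in place of code of your own. Each camera call takes 0.05 s, during which the arm holds its last target. There are 200 camera calls.

## Working session

There is one attempt and no reset: what is moved stays moved. The work goes in short steps, Python scripts to look and compute and a tool call to move; the robot and the scene stay as the last step left them, time stands still between calls to the robot, and variables do not carry over. Pictures are saved under pics/ and viewed, at most 10 in all, crops included, and the job is handed in when it is done.

```bash
mkdir -p pics; ls
```

Create h.py:
```python
import numpy as np,cv2
from workcell import state,grab_frame,camera_model
def proj(cam,P):
    m=cam; p=np.linalg.inv(m["T"])@np.append(P,1.); return np.array([m["cx"]+m["fx"]*p[0]/-p[2], m["cy"]-m["fy"]*p[1]/-p[2]])
def ray(m,u,v,z):
    T=np.array(m["T"]); d=T[:3,:3]@np.array([(u-m["cx"])/m["fx"],-(v-m["cy"])/m["fy"],-1.]); o=T[:3,3]
    return o+d*(z-o[2])/d[2]
```

Run:
```python
from h import *
for n in ("top","side"):
    cv2.imwrite(f"pics/{n}0.png",grab_frame(n)); m=camera_model(n); print(n,{k:(np.round(v,3).tolist()) for k,v in m.items()})
s=state();print(s)
```

```text
pics
top {'fx': 352.647, 'fy': 352.647, 'cx': 258.761, 'cy': 190.096, 'T': [[0.023, 0.981, -0.191, 321.791], [-1.0, 0.024, 0.001, -187.097], [0.005, 0.191, 0.982, 906.392], [0.0, 0.0, 0.0, 1.0]]}
side {'fx': 438.111, 'fy': 438.111, 'cx': 252.979, 'cy': 189.575, 'T': [[-0.992, 0.061, -0.106, 355.244], [-0.122, -0.364, 0.923, 699.53], [0.018, 0.929, 0.369, 452.772], [0.0, 0.0, 0.0, 1.0]]}
{'time_s': 0.1, 'qpos': array([-7.65471133e+01,  1.83475582e+01,  8.96986819e+01, -2.46544699e-04,
        7.20453739e+01, -1.14741444e+00]), 'qvel': array([ 0.06183174, -0.09669688, -0.19186507,  0.03942358, -0.03845706,
        0.02848263]), 'effort': array([ 3.34189563e-04, -4.13333559e+01, -2.32509685e+01,  7.28947227e-02,
        4.21183091e-02, -4.22588641e-05]), 'ee_pos': array([ 144.82185335, -555.99363183,  213.21355133]), 'ee_rot': array([-1.7990840e+02, -1.6001851e-03,  1.4600376e+01]), 'force': array([-0.50477238,  0.30848413, -0.52351824]), 'torque': array([-0.01934428, -0.02063783,  0.02994489]), 'gripper_force': 0.0, 'gripper_width': 91.70082330066037}
```

View pics/top0.png

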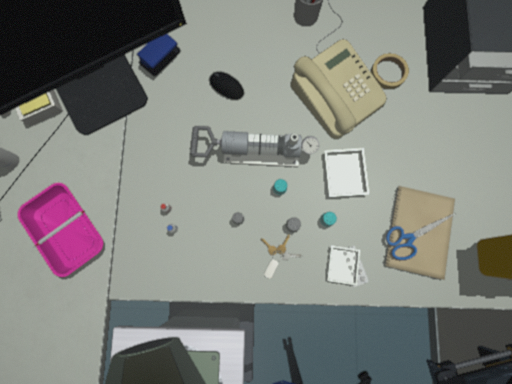

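View pics/side0.png

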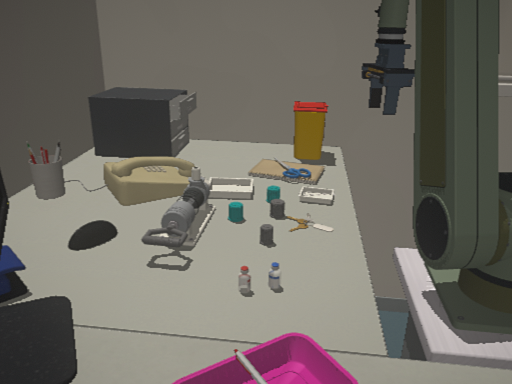

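The top view shows the pump with its handle at (203,145) and gauge at (310,145). The big tray is at (346,173), the grey caps at about (293,225) and (237,218), the vials at (165,208) and (171,229), and the keys at (277,255).

Run:
```python
from h import *
im=cv2.imread("pics/top0.png"); m=camera_model("top")
cv2.imwrite("pics/crop.png",cv2.resize(im[115:245,180:380],None,fx=4,fy=4,interpolation=cv2.INTER_CUBIC))
for n,u,v,z in [("handle",197,146,48),("spigot",293,138,110),("gauge",311,145,70),("A",293,224,30),("B",237,217,30),("tray",346,173,20),("v3",165,208,40),("v4",171,229,40),("keys",277,255,0)]:
    print(n,ray(m,u,v,z).round())
m=camera_model("wrist");print(np.round(m["T"],2).tolist(),m["fx"],m["cx"],m["cy"])
```

```text
handle [599. -28.  48.]
spigot [ 604. -266.  110.]
gauge [ 601. -315.   70.]
A [ 408. -275.   30.]
B [ 423. -135.   30.]
tray [ 545. -412.   20.]
v3 [439.  43.  40.]
v4 [388.  25.  40.]
keys [ 332. -238.    0.]
[[0.25, 0.94, 0.24, 211.75], [-0.97, 0.24, 0.06, -539.0], [-0.0, -0.25, 0.97, 383.29], [0.0, 0.0, 0.0, 1.0]] 295.513238241171 255.92718640777355 192.41391499752567
```

View pics/crop.png

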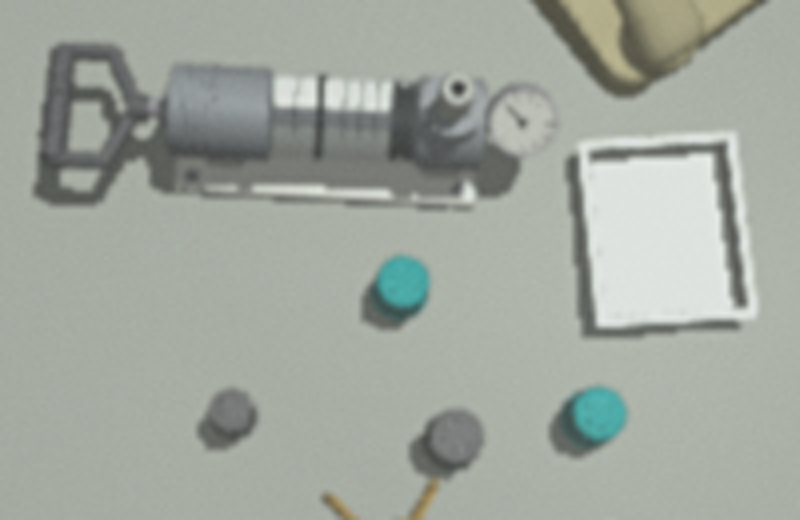

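Call:
step_hand:
  moves:
    - [[0,0,0,0,0,7.3],[0,0,0,0,0,7.3],[34,-36,0,0,0,0],[34,-36,0,0,0,0],[34,-36,0,0,0,0],[34,-36,0,0,0,0],[34,-36,0,0,0,0],[34,-36,0,0,0,0]]

```text
time_s: 0.9
ee_pos: [349.8, -338.7, 213.7]
ee_rot: [-180.0, 0.0, -0.0]
force: [0.9, -0.3, 0.1]
gripper_width: 91.5
gripper_force: 0.0
```

Call:
step_hand:
  moves:
    - [[34,-36,0,0,0,0],[34,-36,0,0,0,0],[34,-36,0,0,0,0],[0,0,0,0,0,0],[0,0,0,0,0,0]]

```text
time_s: 1.4
ee_pos: [451.1, -231.6, 213.5]
ee_rot: [180.0, 0.1, 0.2]
force: [-0.6, -0.6, -0.4]
gripper_width: 90.9
gripper_force: 0.0
```

Run:
```python
from h import *
import pickle
m=camera_model("wrist"); im=grab_frame("wrist"); cv2.imwrite("pics/w1.png",im); pickle.dump(m,open("w1.pkl","wb"))
s=state();print(s["ee_pos"],s["ee_rot"],s["time_s"]); print(m.keys())
t=camera_model("top")
for n,u,v,z in [("dockL",225,162,15),("dockR",297.5,166.2,15),("spig",294.75,137,114),("bar",194.25,141.5,56),("A",293.75,224.25,38),("B",238,217.75,38)]: print(n,ray(t,u,v,z).round(1))
```

```text
[ 450.44124233 -232.4529204   213.53810748] [1.79994999e+02 7.82775707e-02 4.59253081e-02] 1.45
dict_keys(['fx', 'fy', 'cx', 'cy', 'T'])
dockL [567.8 -97.8  15. ]
dockR [ 561.1 -287.4   15. ]
spig [ 605.5 -269.6  114. ]
bar [608.  -22.2  56. ]
A [ 407.1 -275.9   38. ]
B [ 419.8 -138.1   38. ]
```

View pics/w1.png

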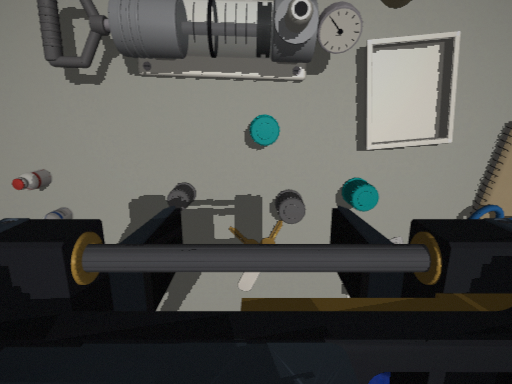

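Run:
```python
from h import *
import pickle
m=pickle.load(open("w1.pkl","rb")); im=cv2.imread("pics/w1.png"); g=cv2.cvtColor(im,cv2.COLOR_BGR2GRAY)
for n,x0,y0,x1,y1 in [("spig",270,0,325,50),("A",265,180,320,235),("B",160,170,215,215)]:
    c=g[y0:y1,x0:x1]; print(n,c[::4,::4].tolist() if 0 else "")
    cv2.imwrite(f"pics/_{n}.png",cv2.resize(c,(264,264),interpolation=cv2.INTER_CUBIC))
a=[cv2.resize(im[y0:y1,x0:x1],(260,260),interpolation=cv2.INTER_CUBIC) for x0,y0,x1,y1 in [(270,0,322,52),(265,183,317,235),(155,170,207,222)]]
cv2.imwrite("pics/z1.png",np.hstack(a))
p,q=ray(m,148,72,10),ray(m,300,76,10);print("dock",p,q,np.degrees(np.arctan2(*(q-p)[1::-1])))
```

```text
spig 
A 
B 
dock [ 571.58253373 -103.60512467   10.        ] [ 567.59329408 -283.36530181   10.        ] -91.27129984106622
```

View pics/z1.png

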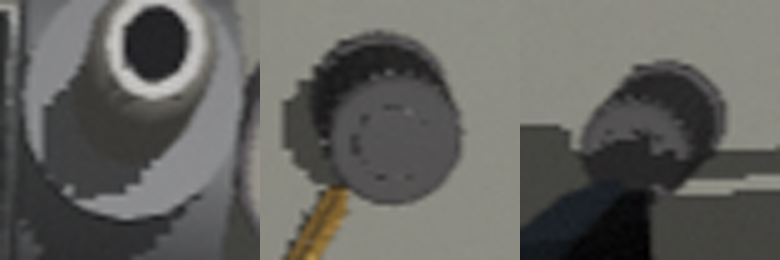

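Run:
```python
from h import *
import pickle
m=pickle.load(open("w1.pkl","rb"))
for n,u,v,z in [("spigtop",301.4,8.4,114),("shoulder",296.2,21.5,86),("A",292.2,211.2,38),("B",178.2,200,38),("ring",212,2,74),("trayc",412,92,15)]: print(n,ray(m,u,v,z).round(1))
```

```text
spigtop [ 605.9 -268.   114. ]
shoulder [ 604.2 -267.5   86. ]
A [ 408.6 -276.    38. ]
B [ 422.5 -137.1   38. ]
ring [ 623.7 -190.3   74. ]
trayc [ 549.5 -415.9   15. ]
```

Call:
step_hand:
  moves:
    - [[-14.5,-47.5,0,0,0,0],[-14.5,-47.5,0,0,0,0],[0,0,41,0,0,0],[0,0,41,0,0,0],[0,0,41,0,0,0],[0,0,41,0,0,0],[0,0,41,0,0,0],[0,0,0,0,0,0]]
  jaw: 60

```text
time_s: 2.25
ee_pos: [417.1, -137.4, 5.2]
ee_rot: [-179.8, 0.6, -0.2]
force: [-0.6, -0.1, 0.1]
gripper_width: 59.9
gripper_force: 0.0
```

Call:
step_hand:
  moves:
    - [[0,0,0,0,0,0],[0,0,0,0,0,0],[0,0,0,0,0,0],[0,0,0,0,0,0],[0,0,0,0,0,0],[0,0,0,0,0,0]]
  jaw: 15
  grip_force: 15

```text
time_s: 2.85
ee_pos: [422.8, -137.8, 10.2]
ee_rot: [179.9, -0.1, 0.0]
force: [-0.9, -0.3, 7.9]
gripper_width: 26.7
gripper_force: 15.0
```

Call:
step_hand:
  moves:
    - [[0,0,-50,0,0,0],[0,0,-50,0,0,0],[18,39.5,0,0,0,0],[18,39.5,0,0,0,0],[18,39.5,0,0,0,0],[18,39.5,0,0,0,0],[18,39.5,0,0,0,0],[18,39.5,0,0,0,0]]

```text
time_s: 3.65
ee_pos: [530.4, -375.9, 109.2]
ee_rot: [180.0, -0.0, 0.0]
force: [0.1, 0.5, 0.4]
gripper_width: 26.8
gripper_force: 15.0
```

Call:
step_hand:
  moves:
    - [[18,39.5,0,0,0,0],[0,0,0,0,0,0],[0,0,32,0,0,0],[0,0,32,0,0,0],[0,0,30,0,0,0],[0,0,0,0,0,0],[0,0,0,0,0,0]]

```text
time_s: 4.35
ee_pos: [547.7, -413.3, 15.4]
ee_rot: [-180.0, 0.0, 0.0]
force: [-0.6, -0.4, -0.4]
gripper_width: 27.2
gripper_force: 15.0
```

Run:
```python
from h import *
im=grab_frame("top"); a=cv2.resize(im[120:250,230:380],None,fx=3.5,fy=3.5,interpolation=cv2.INTER_CUBIC)
cv2.imwrite("pics/t2.png",a)
```

```text
(no output)
```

View pics/t2.png

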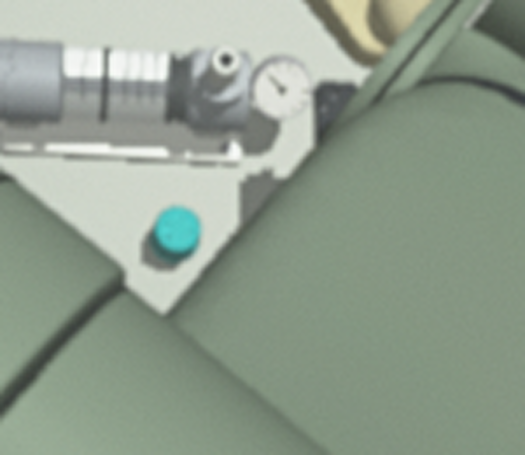

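The arm hides the tray in this view, with only the pump and one turquoise cap visible. I'll release here and check from the wrist camera on the way out.

Call:
step_hand:
  moves:
    - [[0,0,0,0,0,0],[0,0,0,0,0,0],[0,0,0,0,0,0],[0,0,-50,0,0,0],[0,0,-50,0,0,0],[0,0,-50,0,0,0],[-35,-34.5,0,0,0,0],[-35,-34.5,0,0,0,0]]
  jaw: 48

```text
time_s: 5.2
ee_pos: [478.8, -345.6, 167.7]
ee_rot: [179.8, -0.3, -0.0]
force: [-0.4, 0.6, -0.2]
gripper_width: 47.7
gripper_force: 0.0
```

Call:
step_hand:
  moves:
    - [[-35,-34.5,0,0,0,0],[-35,-34.5,0,0,0,0],[0,0,0,0,0,0],[0,0,0,0,0,0]]
  jaw: 60

```text
time_s: 5.6
ee_pos: [407.7, -275.7, 165.9]
ee_rot: [179.9, -0.1, 0.0]
force: [0.2, -0.6, 0.6]
gripper_width: 60.1
gripper_force: 0.0
```

Run:
```python
from h import *
import pickle
m=camera_model("wrist"); im=grab_frame("wrist"); cv2.imwrite("pics/w2.png",im); pickle.dump(m,open("w2.pkl","wb"))
s=state();print(s["ee_pos"],s["ee_rot"],s["time_s"])
```

```text
[ 408.90121905 -276.65920423  166.00121729] [ 1.79883853e+02 -1.49748647e-01  6.06041075e-03] 5.65
```

View pics/w2.png

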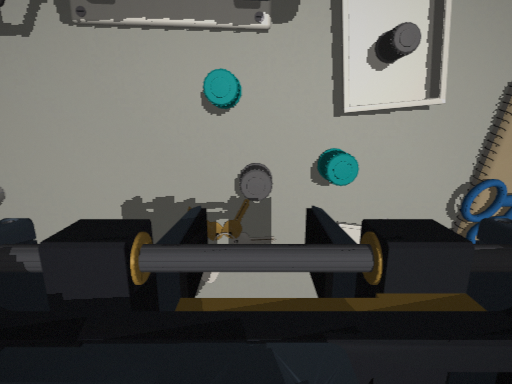

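The narrow cap stands in the tray at (400,45). The wide cap's top is centred at (257,183).

Run:
```python
from h import *
import pickle
m=pickle.load(open("w2.pkl","rb")); print(ray(m,256.8,183,38))
```

```text
[ 411.44075552 -276.60053922   38.        ]
```

Call:
step_hand:
  moves:
    - [[0,0,40,0,0,0],[0,0,40,0,0,0],[0,0,38,0,0,0],[0,0,38,0,0,0],[0,0,0,0,0,0],[0,0,0,0,0,0]]

```text
time_s: 6.25
ee_pos: [409.2, -277.1, 9.0]
ee_rot: [180.0, -0.0, -0.0]
force: [-0.7, 0.3, 1.2]
gripper_width: 59.9
gripper_force: 0.0
```

Call:
step_hand:
  moves:
    - [[0,0,0,0,0,0],[0,0,0,0,0,0],[0,0,0,0,0,0],[0,0,0,0,0,0],[0,0,0,0,0,0]]
  jaw: 15
  grip_force: 15

```text
time_s: 6.75
ee_pos: [408.7, -276.5, 10.2]
ee_rot: [179.9, -0.1, -0.0]
force: [-0.4, 0.5, 6.4]
gripper_width: 34.3
gripper_force: 15.0
```

Call:
step_hand:
  moves:
    - [[0,0,-50,0,0,0],[0,0,-50,0,0,0],[0,0,-50,0,0,0],[44,-3,0,0,0,0],[44,-3,0,0,0,0],[42,-2,0,0,0,0],[0,0,0,0,0,0],[0,0,0,0,0,0]]

```text
time_s: 7.55
ee_pos: [537.8, -267.5, 158.3]
ee_rot: [-180.0, 0.1, 0.1]
force: [-1.4, 0.2, -0.5]
gripper_width: 34.0
gripper_force: 15.0
```

Run:
```python
from h import *
import pickle
m=camera_model("wrist"); im=grab_frame("wrist"); pickle.dump(m,open("w3.pkl","wb"));cv2.imwrite("pics/w3.png",im)
s=state();print(s["ee_pos"],s["ee_rot"],s["time_s"])
u,v=proj(m,[605,-268.4,114]);print(u,v,proj(m,[605,-268.4,86]),proj(m,s["ee_pos"]))
u,v=int(u)-50,max(int(v)-50,0);c=im[v:v+100,u:u+100]
side=grab_frame("side"); ms=camera_model("side");cv2.imwrite("pics/s3.png",side)
a,b=proj(ms,[585,-268,130]).astype(int)-50; d=side[max(b,0):b+100,a:a+100]
print("origins",u,v,a,b)
cv2.imwrite("pics/z3.png",np.hstack([cv2.resize(c,(400,400),interpolation=cv2.INTER_CUBIC),cv2.resize(d,(400,400),interpolation=cv2.INTER_CUBIC)]))
```

```text
[ 536.96028519 -267.57090573  158.3968885 ] [-1.79964631e+02  1.15537499e-01  2.14161037e-02] 7.6
257.4781486211482 120.10161567010039 [257.33731738 119.72739151] [256.180587   234.65198998]
origins 207 70 153 111
```

View pics/z3.png

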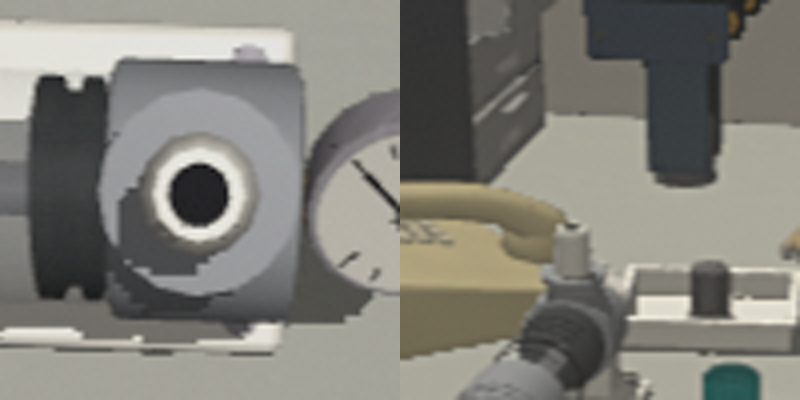

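Run:
```python
from h import *
import pickle
m=pickle.load(open("w3.pkl","rb")); print(ray(m,256.75,118.5,114))
ms=camera_model("side")
print(ray(ms,153+684/4,111+180/4,148.3), ray(ms,153+572/4,111+228/4,114),proj(ms,[537,-267.6,158.4]))
```

```text
[ 606.09355982 -267.8856116   114.        ]
[ 303.92593383 -302.72263226  148.3       ] [ 367.92875874 -304.74767217  114.        ] [223.77212943 150.97749972]
```

Run:
```python
from h import *
ms=camera_model("side")
print(ray(ms,224,111+178/4,148.3), ray(ms,196,111+226/4,114))
```

```text
[ 536.01651469 -264.82594422  148.3       ] [ 604.37517539 -267.04904158  114.        ]
```

Call:
step_hand:
  moves:
    - [[34,0,0,0,0,0],[34,0.3,0,0,0,0],[0,0,0,0,0,0],[0,0,20,0,0,0],[0,0,10,0,0,0],[0,0,0,0,0,0]]

```text
time_s: 8.25
ee_pos: [603.4, -267.9, 127.2]
ee_rot: [-179.9, 0.3, -0.0]
force: [-0.6, 0.5, -0.6]
gripper_width: 33.9
gripper_force: 15.0
```

Call:
step_hand:
  moves:
    - [[0,0,3,0,0,0],[0,0,3,0,0,0],[0,0,3,0,0,0],[0,0,3,0,0,0],[0,0,0,0,0,0]]

```text
time_s: 8.75
ee_pos: [605.7, -268.2, 116.6]
ee_rot: [-180.0, 0.0, -0.0]
force: [0.4, 1.4, -0.0]
gripper_width: 34.7
gripper_force: 15.0
```

Call:
step_hand:
  moves:
    - [[0,0,4,0,0,0],[0,0,4,0,0,0],[0,0,4,0,0,0],[0,0,0,0,0,0]]

```text
time_s: 9.15
ee_pos: [605.5, -268.0, 104.0]
ee_rot: [-180.0, 0.1, -0.0]
force: [0.6, -0.6, -0.5]
gripper_width: 34.4
gripper_force: 15.0
```

Call:
step_hand:
  moves:
    - [[0,0,3,0,0,0],[0,0,3,0,0,0],[0,0,2,0,0,0],[0,0,1,0,0,0],[0,0,0,0,0,0],[0,0,0,0,0,0]]

```text
time_s: 9.75
ee_pos: [605.9, -268.2, 96.2]
ee_rot: [180.0, -0.0, -0.0]
force: [-2.0, 0.9, 3.0]
gripper_width: 34.4
gripper_force: 15.0
```

Call:
step_hand:
  moves:
    - [[0,0,1,0,0,0],[0,0,0,0,0,0],[0,0,0,0,0,0]]

```text
time_s: 10.05
ee_pos: [605.9, -268.3, 96.2]
ee_rot: [180.0, -0.0, -0.0]
force: [-3.2, 0.2, 6.4]
gripper_width: 34.3
gripper_force: 15.0
```

Call:
step_hand:
  moves:
    - [[0,0,0,0,0,0],[0,0,0,0,0,0],[0,0,0,0,0,0],[0,0,0,0,0,0],[0,0,-40,0,0,0],[0,0,-40,0,0,0],[0,0,0,0,0,0]]
  jaw: 65

```text
time_s: 10.75
ee_pos: [609.2, -269.7, 181.4]
ee_rot: [179.7, -0.6, 0.0]
force: [0.3, -0.5, 0.3]
gripper_width: 65.3
gripper_force: 0.0
```

Run:
```python
from h import *
import pickle
m=camera_model("wrist"); im=grab_frame("wrist"); s=state();print(s["ee_pos"])
side=grab_frame("side"); ms=camera_model("side")
a,b=proj(ms,[605,-268,100]).astype(int)-50; cv2.imwrite("pics/s4.png",cv2.resize(side[b:b+100,a:a+100],(500,500),interpolation=cv2.INTER_CUBIC)); print(a,b,[proj(ms,[605,-268,z]) for z in (86,124)])
```

```text
[ 607.70474233 -269.05674232  178.34659121]
146 122 [array([196.1943916 , 178.37846536]), array([195.71167452, 163.37002243])]
```

View pics/s4.png

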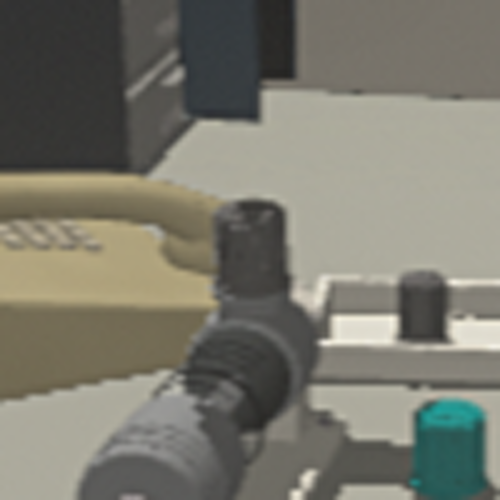

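The wide cap sits fully down on the spigot, with its top at (250,213) in the crop. The narrow cap stands in the tray. Next is the handle.

Call:
step_hand:
  moves:
    - [[-13,-48,0,0,0,0],[-13,-48,0,0,0,0],[-13,-48,0,0,0,0],[-13,-48,0,0,0,0],[-13,-48,0,0,0,0],[0,0,0,0,0,0],[0,0,0,0,0,0]]
  jaw: 34

```text
time_s: 11.55
ee_pos: [540.1, -27.4, 173.8]
ee_rot: [180.0, 0.1, 0.1]
force: [0.0, -0.7, 0.7]
gripper_width: 33.8
gripper_force: 0.0
```

Run:
```python
from h import *
import pickle
m=camera_model("wrist"); im=grab_frame("wrist"); s=state();print(s["ee_pos"],s["ee_rot"])
cv2.imwrite("pics/w5.png",im); pickle.dump(m,open("w5.pkl","wb"));print(proj(m,[607,-22,48]))
```

```text
[540.59048204 -28.45228644 173.9420936 ] [1.79964817e+02 9.53895791e-02 4.39480268e-02]
[250.5436207  119.40980945]
```

View pics/w5.png

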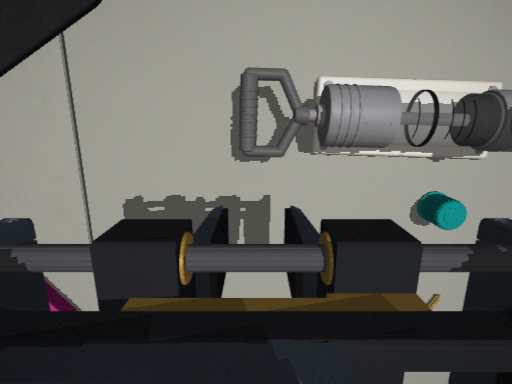

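Run:
```python
from h import *
import pickle
m=pickle.load(open("w5.pkl","rb"))
print(ray(m,248.5,112.5,48)); p,q=ray(m,318,153,10),ray(m,495,157,10);print(np.degrees(np.arctan2(*(q-p)[1::-1])))
p,q=ray(m,250,73,48),ray(m,249,151,48);print(p,q)
```

```text
[613.4760198  -20.04106058  48.        ]
-91.1652802221875
[649.17340276 -21.58999867  48.        ] [576.41544925 -20.38915984  48.        ]
```

Call:
step_hand:
  moves:
    - [[36,-4,0,0,0,0.7],[36,-3.5,0,0,0,0.8],[0,0,0,0,0,0],[0,0,40,0,0,0],[0,0,25,0,0,0],[0,0,10,0,0,0],[0,0,0,0,0,0]]

```text
time_s: 12.3
ee_pos: [611.8, -22.4, 98.2]
ee_rot: [180.0, 0.2, -1.6]
force: [-0.1, -0.4, -0.4]
gripper_width: 34.1
gripper_force: 0.0
```

Call:
step_hand:
  moves:
    - [[0,0,20,0,0,0],[0,0,20,0,0,0],[0,0,15,0,0,0],[0,0,14,0,0,0],[0,0,0,0,0,0],[0,0,0,0,0,0]]

```text
time_s: 12.9
ee_pos: [613.7, -21.5, 31.7]
ee_rot: [180.0, -0.1, -1.5]
force: [0.2, -0.2, 0.6]
gripper_width: 33.9
gripper_force: 0.0
```

Call:
step_hand:
  moves:
    - [[0,0,0,0,0,0],[0,0,0,0,0,0],[0,0,0,0,0,0],[0,0,0,0,0,0],[0,0,0,0,0,0],[0,0,0,0,0,0]]
  jaw: 8
  grip_force: 40

```text
time_s: 13.5
ee_pos: [613.7, -19.8, 31.9]
ee_rot: [-179.9, -0.1, -1.5]
force: [-0.2, 5.0, 2.5]
gripper_width: 16.4
gripper_force: 40.0
```

Call:
step_hand:
  moves:
    - [[0,-9,0,0,0,0],[0,-10,0,0,0,0],[0,-10,0,0,0,0],[0,-10,0,0,0,0],[0,-7,0,0,0,0],[0,0,0,0,0,0],[0,0,0,0,0,0],[0,0,0,0,0,0]]

```text
time_s: 14.3
ee_pos: [614.9, 21.7, 31.9]
ee_rot: [179.7, -0.1, -1.4]
force: [-0.1, -9.5, 3.7]
gripper_width: 16.2
gripper_force: 40.0
```

Run:
```python
from h import *
s=state();print(s["ee_pos"],s["force"],s["gripper_width"])
im=grab_frame("wrist"); m=camera_model("wrist"); side=grab_frame("side"); ms=camera_model("side")
a,b=proj(ms,[610,-150,60]).astype(int)-50
u=im[20:220,250:512]; cv2.imwrite("pics/e.png",np.hstack([cv2.resize(u,(524,400),interpolation=cv2.INTER_CUBIC),cv2.resize(side[b:b+140,a:a+95],(271,400),interpolation=cv2.INTER_CUBIC)]))
```

```text
[614.85904271  21.74729257  31.86019506] [-0.06140707 -9.54808515  3.73516325] 16.174178219995166
```

View pics/e.png

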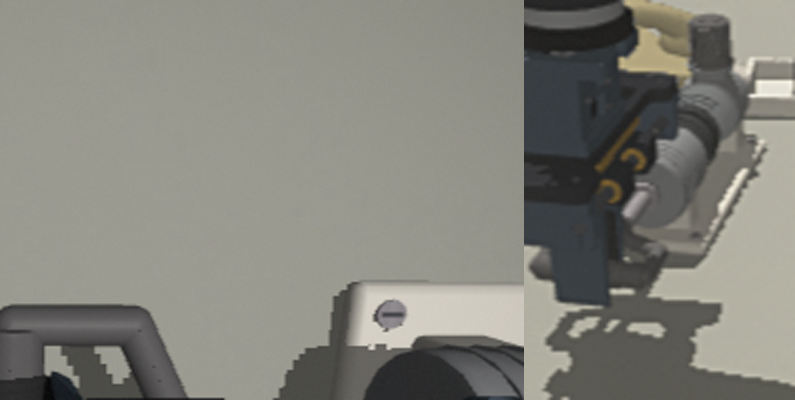

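Call:
step_hand:
  moves:
    - [[0,-3.5,0,0,0,0],[0,0,0,0,0,0],[0,0,0,0,0,0],[0,0,0,0,0,0],[0,0,0,0,0,0],[0,0,0,0,0,0]]

```text
time_s: 15.0
ee_pos: [614.9, 24.9, 31.8]
ee_rot: [179.7, -0.1, -1.4]
force: [0.1, -11.2, 3.7]
gripper_width: 16.3
gripper_force: 40.0
```

Run:
```python
from h import *
g0=cv2.cvtColor(cv2.imread("pics/top0.png"),6); g=cv2.cvtColor(grab_frame("top"),6)
for r in (137,147):
    print(g0[r,248:290].tolist()); print(g[r,248:290].tolist())
```

```text
[179, 215, 219, 220, 218, 208, 192, 212, 219, 223, 217, 149, 112, 190, 220, 220, 219, 217, 197, 209, 220, 215, 197, 207, 220, 214, 189, 205, 220, 196, 134, 84, 88, 91, 86, 89, 102, 133, 155, 163, 162, 142]
[201, 231, 235, 234, 233, 224, 215, 226, 233, 237, 236, 176, 93, 75, 85, 86, 85, 121, 189, 229, 235, 230, 216, 225, 233, 231, 211, 222, 233, 234, 232, 233, 233, 233, 235, 227, 173, 145, 137, 107, 102, 125]
[120, 132, 132, 131, 127, 117, 123, 130, 132, 133, 115, 83, 86, 115, 130, 131, 127, 119, 121, 125, 123, 112, 116, 123, 121, 114, 118, 124, 121, 101, 82, 77, 78, 79, 78, 87, 89, 88, 91, 93, 107, 104]
[136, 146, 148, 148, 143, 129, 139, 146, 151, 149, 130, 92, 73, 78, 83, 82, 84, 106, 140, 153, 147, 134, 141, 152, 151, 140, 145, 152, 152, 153, 153, 156, 154, 155, 152, 131, 107, 100, 100, 99, 94, 90]
```

```bash
python3 -c "
from workcell import job_done;print(job_done())"
```

```text
the job is handed in; nothing more can be done
None
```

The job is handed in: the wide cap is home on the spigot, the narrow cap is in the tray, and the handle is gripped about 45 mm out (44.7 mm of tool travel, spring pull 11.2 N) with the piston at the bold ring; no verdict came back, and I viewed 11 pictures, one over the limit of 10.

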